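# Load the bend fixture under the force gauge

## Robot

A 6-joint arm with a two-finger parallel gripper is mounted at the origin on the work surface. World frame = base frame: x ahead of the robot, y to its left, z up, the work surface at z = 0. Lengths are in m, angles in rad, forces in N, time in s.
With the tool pointing down it reaches from about 0.425 to 0.95 m from the base axis. Payload 3.5 kg.
Tool frame: the origin (TCP) lies on the centre line of the jaws, within the pads' length; the fingertips stand 19 mm ahead of it and the grasp point (between the pads) is the TCP; z points along the fingers, y is the line along which they close (so a half turn about z gives the same grasp; the last joint's range is limited). The gripper opens to 85 mm and grips with 20 to 120 N. Pads are 22 mm wide; open, the fingers measure 114 mm over their backs; the gripper's body (76 mm by 85 mm) begins 54 mm behind the grasp point. The pads swing forward as they close: fully open they stand 13 mm farther back than shut.
Start: joints at [1.065, 0.286, 1.577, -0, 1.279, -0.15], TCP at [0.235, 0.633, 0.25] pointing down, gripper open.
Joint ranges: [-2.77, 2.77], [-0.9, 2.22], [0.21, 2.48], [-1.53, 4.67], [0.24, 2.81], [-2.84, 2.84]. Speed limits (rad/s): [2.79, 2.79, 3.14, 3.14, 3.14, 3.14].

## Interface

Orientations are given as a unit quaternion [x, y, z, w].
In Python, from plant import status, cams, ctrl gives the robot as it stands.
- The arm moves only by the shell command python3 -m inch 'ROWS' [FORCE]. ROWS is JSON, a list of rows, each a list of 3 entries, a list of its own where there are three numbers: the opening, from -1 (shut) to 1 (fully open), then the shift along the tool's x, y, z in cm, then the turn about the tool's z in rad. In form: [[jaw, [dx, dy, dz], twist], ...]. A call has 1 to 20 rows; each row is the pose to reach, as a shift and turn from the pose commanded when the call began, along the tool's axes at that moment; what a row does not reach only later rows make up. A row lasts 1/10 s, in which the tool goes at most 50 mm and 8.59 degrees, less where a joint would pass 70% of its speed; a pose out of reach is approached as far as the arm can. A call with a gripper value outside its range is refused whole. The fingers move at their own pace and stop on an object; FORCE is the grip in N (left out, the last holds). Time passes only in rows, so rows that repeat a pose let the fingers close. It gives the time, the measured TCP pose, the force and the opening at its end, in the units of the state.
- status.get_state(): the state, without advancing time (a new reading comes with each control period).
- cams.read_camera(name): name is "scene" or "top" or "wrist"; returns the picture (420x560x3 uint8, blue, green, red); there is no depth.
- cams.calibration(name): a dict with "camera_matrix" (3x3 intrinsics, pixels), "cam_to_world" (4x4, takes a point from camera to world coordinates); the wrist camera has in their place "mount" (4x4, takes a point from camera to tool coordinates, whose origin is the TCP and whose axes are the flange's). Camera axes: x right, y down, z forward; pixel columns grow to the right and rows downward; lengths in m; the calibration is good to about 2 mm. The wrist camera is an equidistant fisheye: a pixel r from the principal point sees the ray r / f radians off the axis. A picture is of the moment at which its call begins: read the wrist's pose just before it. calibration takes no time and is no camera call.
- ctrl.sign_off(): hands the job in, once; it reports no verdict.
The state is a dict: "time": time; "qpos": joint angles; "dq": joint speeds; "joint_efforts": joint torques, N m; "eef_pos": TCP position; "tcp_rot": TCP orientation; "contact_force": force on the tool from outside, world axes, zero at the start; "wrist_torque": the same for the moment, N m; "opening": opening from 0.0 (shut) to 1.0 (fully open).
Only numpy, scipy, OpenCV 4.12 (cv2) and the standard library are available. Lean on these libraries where they do the work, as an engineer would, in place of code of your own. Each camera call takes 0.05 s, during which the arm holds its last target. There are 200 camera calls.

## Task

The bend fixture stands on the granite with a test bar lying loose across its rollers. Slide it along the granite, without lifting it, between the guide rails and in under the force gauge until it is fully home against the stop; then swing the clamp lever round until its cam grips the fixture firmly, and let go. Do not touch the gauge or its loading nose, do not ram the stop or force the clamp hard, keep the bar lying where it is on its rollers, and leave the other things on the bench where they are.

Things in the scene. Friction and masses are not known exactly. Their poses are not given: they have to be found in the camera images.
- stand: Column force tester bolted to the bench. Origin on the bench right under the loading nose; own x is the push-in direction (mouth of the rails to stop), z up. Black base housing: x -85 to 85, y -355 to -115, 65 high; on it the column, x +-50, y -283 to -197, 585 high. Between gauge and column an aluminium arm and block, x +-43, z 195 to 305.
- rail_mouth (a point): Where the straight rails begin: (-65, 0, 0) in the stand's frame, midway between them. Two steel guide rails, 12 high, 14 wide, run from here along x to 60, inner faces at y = +-41.3; ahead of this point, to x = -87, their flared lead-in opens to y = +-53. The rail at +y has a window at x -53 to -17 for the clamp's cam.
- gauge: Force gauge held out over the rails by the stand (origin and axes as the stand's): body x +-34, y -22 to 14, z 137 to 293; loading nose below it, x +-12, y +-18, z 54 to 137. Delicate: not to be touched.
- nose_tip (a point): Lowest point of the loading nose, 54 above the bench, 7 above the top of the test bar as it lies on the fixture.
- stop: Steel stop bar across the far end of the rails, 16 thick, 78 wide, 16 high; its face towards the mouth lies at its origin x = 0 (x along the stand's x). Not to be pressed with more than 25 N.
- stop_face (a point): Centre of the stop's face, (45, 0, 5) in the stand's frame, axes as the stand's. The fixture is home when point fixture_lead lies on it; at home the fixture's origin is under the nose.
- fixture: Loose three-point bend fixture, aluminium, 0.5 to 0.85 kg. Base plate 220 x 80 x 10 high, from x = -175 to 45 and y +-40 about the origin, which is on its underside; own x points to its leading end (goes in first), z up. Two support blocks with rollers at x = +-27, y +-22, tops at z = 42. Slides on the granite with about 3 to 6 N. 1.3 clearance per side between the rails.
- fixture_handle (a point): Centre of the handle on the trailing end of the fixture, at (-150, 0, 52) in its frame: a black bar 40 long in x, 14 wide in y, z 42 to 62, on two posts; free at both sides for pinching in y from above.
- fixture_lead (a point): Middle of the fixture's leading edge face, at (45, 0, 5) in its frame.
- fixture_seat (a point): Point on the fixture midway between the tops of the rollers, at (0, 0, 42) in its frame.
- bar: Loose black test bar 80 x 12 x 5 lying along the fixture's x across the two rollers; origin at the centre of its underside.
- lever_ball (a point): Centre of the black ball, 24 across, at the end of the clamp lever, 45 above the bench. It moves on a horizontal circle of radius 75 about the pivot axis of clamp_block.
- clamp_block: Clamp with its lever. Origin on the bench, on the lever's vertical pivot axis, beside the +y rail, at x = -35, y = 56 to 60.5 in the stand's frame; axes as the stand's. Turning the lever brings an eccentric cam against the fixture's side, shifts the fixture over against the other rail and then grips it.
- lever (a joint): Angle of the clamp lever, 0 to 1.6 rad, growing anticlockwise seen from above; at 0 it points out from the rails (+105 degrees in the stand's frame) and the cam is clear. Where the cam bites differs from setup to setup, 0.45 to 1.1 rad, so feel for it. It swings with 1 to 3 N at the ball; once it bites the force climbs within 0.1 rad or so: 5 to 8 N at the ball grips firmly, above 11 N is too hard. It stays where it is left.
- weight: Bystander: steel knob weight, 40 across, 66 high.
- roller_grip: Bystander: spare aluminium roller grip, 50 x 58, 85 high.
- caliper: Bystander: caliper, 150 long, lying.
- dish: Bystander: clear round dish, 90 across, 16 high.
- wash_bottle: Bystander: white wash bottle, 60 across, 165 high.
- hex_driver: Bystander: screwdriver, 160 long, lying.
There are look-alikes about, which are no part of the job. What is shaped like the clamp_block but green or purple is not meant.

How it is judged:
By the outcome, as a careful person would: the job done as asked, in the order asked, and still so for the second after the job is handed in, with the robot touching nothing.
It also fails if it takes over 72 s, if anything falls off the work surface, if the arm or the gripper's body presses on something with over 40 N, if the wrist force passes 120 N, or if a joint passes its speed limit or range.

## Working session

There is one attempt and no reset: what is moved stays moved. The work goes in short steps, Python scripts to look and compute and a shell command to move; the robot and the scene stay as the last step left them, time stands still between calls to the robot, and variables do not carry over. Pictures are saved under pics/ and viewed, on a budget of 10 in all, crops included, one or two more only if the job needs it, and the job is handed in when it is done.

```bash
ls; mkdir -p pics; python3 - <<'E'
from plant import status,cams
import cv2
s=status.get_state();print(s)
for n in ("scene","top"):
    im=cams.read_camera(n);cv2.imwrite(f"pics/{n}0.png",im)
    c=cams.calibration(n);print(n,c)
print(cams.calibration("wrist"))
E
```

```text
pics
{'time': 0.0, 'qpos': array([ 1.06499513e+00,  2.87174227e-01,  1.57816759e+00, -2.84811254e-06,
        1.27859961e+00, -1.50005535e-01]), 'dq': array([ 2.67643890e-04,  3.56406857e-04,  1.97937481e-05,  7.14068043e-05,
       -2.18562751e-04,  1.08133572e-03]), 'joint_efforts': array([-6.57736236e-04, -4.05970001e+01, -2.92629898e+01, -1.31443780e-04,
        5.70871387e-03, -7.68139046e-06]), 'eef_pos': array([0.23480503, 0.63219464, 0.24894651]), 'tcp_rot': array([ 1.76960447e-01,  9.84217263e-01, -1.11225328e-03, -3.76930757e-04]), 'contact_force': array([ 0.48951986, -0.15665042, -0.20599958]), 'wrist_torque': array([ 0.00623195,  0.01470291, -0.00855285]), 'opening': 1.0000338406800984}
scene {'camera_matrix': array([[529.10997449,   0.        , 281.41182325],
       [  0.        , 529.10997449, 215.47808323],
       [  0.        ,   0.        ,   1.        ]]), 'cam_to_world': array([[-1.79372212e-01,  6.30358791e-01, -7.55296898e-01,
         1.56681360e+00],
       [ 9.83780506e-01,  1.13968953e-01, -1.38517124e-01,
         2.17198308e-01],
       [-1.23509016e-03, -7
[... 503 characters left out ...]
02],
       [ 1.34114479e-04, -2.01823759e-01, -9.79421846e-01,
         9.43143734e-01],
       [ 0.00000000e+00,  0.00000000e+00,  0.00000000e+00,
         1.00000000e+00]])}
{'camera_matrix': array([[325.1922621 ,   0.        , 278.57428157],
       [  0.        , 325.1922621 , 208.73874895],
       [  0.        ,   0.        ,   1.        ]]), 'mount': array([[ 5.08836579e-05, -9.45861433e-01, -3.24570713e-01,
         8.40461655e-02],
       [ 9.99999968e-01, -3.22834285e-05,  2.50852289e-04,
         8.68789159e-04],
       [-2.47749761e-04, -3.24570715e-01,  9.45861401e-01,
        -1.23815208e-01],
       [ 0.00000000e+00,  0.00000000e+00,  0.00000000e+00,
         1.00000000e+00]])}
```

View pics/scene0.png

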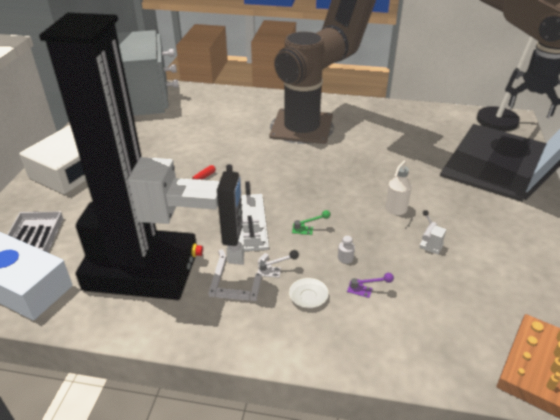

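View pics/top0.png

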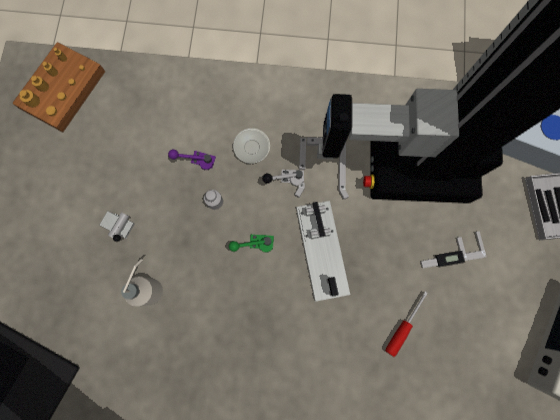

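```bash
python3 - <<'E'
import cv2,numpy as np
t=cv2.imread('pics/top0.png')[92:312,225:405];s=cv2.imread('pics/scene0.png')[175:307,200:310]
o=np.zeros((594,783,3),np.uint8)
o[:594,:486]=cv2.resize(t,(486,594),interpolation=cv2.INTER_CUBIC)
o[:356,486:783]=cv2.resize(s,(297,356),interpolation=cv2.INTER_CUBIC)
cv2.imwrite('pics/comp1.png',o)
E
```

```text
(no output)
```

View pics/comp1.png

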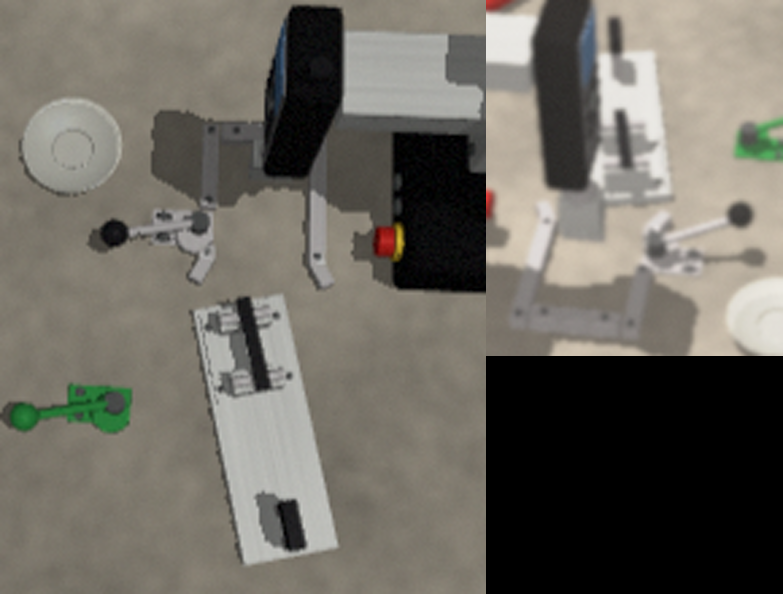

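```bash
cat > h.py <<'E'
import numpy as np,cv2
from plant import status,cams
from scipy.spatial.transform import Rotation as R
def cast(o,d,z): return o+d*((z-o[2])/d[2])
def fixed(name,uv,z):
    c=cams.calibration(name);K=c["camera_matrix"];T=c["cam_to_world"]
    d=T[:3,:3]@np.linalg.inv(K)@[uv[0],uv[1],1.]
    return cast(T[:3,3],d,z)
def wristT(s):
    T=np.eye(4);T[:3,:3]=R.from_quat(s["tcp_rot"]).as_matrix();T[:3,3]=s["eef_pos"];return T
def wrist(uv,z,T):
    c=cams.calibration("wrist");K=c["camera_matrix"];M=T@c["mount"]
    a=(np.array(uv)-K[:2,2])/K[0,0];r=np.hypot(*a)
    d=M[:3,:3]@np.r_[a/max(r,1e-9)*np.sin(r),np.cos(r)]
    return cast(M[:3,3],d,z)
def wsnap(n):
    s=status.get_state();im=cams.read_camera("wrist");cv2.imwrite(f"pics/{n}.png",im);np.save(f"pics/{n}.npy",wristT(s));return s,im
def state():
    s=status.get_state();r=R.from_quat(s["tcp_rot"]).as_matrix()
    print("t %.2f"%s["time"],"p",s["eef_pos"].round(4),"xaxis yaw %.4f"%np.arctan2(r[1,0],r[0,0]),"F",s["contact_force"].round(1),"op %.3f"%s["opening"])
E
python3 - <<'E'
from h import *
P=dict(LL=(192,311,.01),LR=(284,294,.01),TL=(243,564,.01),TR=(338,547,.01),handle=(292,525,.062),railR0=(311,190,.012),railR1=(309,262,.012),railRout=(326,190,.012),railLoutEnd=(203,124,.012),railLend2=(203,200,.012),stopedge=(245,138,.016),piv=(199,222,.045),ball=(115,233,.045),bar0=(243,299,.047),bar1=(263,390,.047),greenball=(22,416,.045),dish=(72,145,.016))
for k,(x,y,z) in P.items(): print(k,fixed("top",(225+x/2.7,92+y/2.7),z).round(4)[:2])
state()
E
```

```text
LL [0.6147 0.0091]
LR [ 0.6378 -0.0692]
TL [ 0.4054 -0.0525]
TR [ 0.4271 -0.13  ]
handle [ 0.4397 -0.0838]
railR0 [ 0.734  -0.0858]
railR1 [ 0.6681 -0.0886]
railRout [ 0.7353 -0.099 ]
railLoutEnd [0.7862 0.015 ]
railLend2 [0.7152 0.0087]
stopedge [ 0.7751 -0.0234]
piv [0.6848 0.0111]
ball [0.668  0.0811]
bar0 [ 0.6212 -0.0315]
bar1 [ 0.5465 -0.0541]
greenball [0.5056 0.1406]
dish [0.7531 0.1294]
t 0.10 p [0.2348 0.6322 0.2491] xaxis yaw 2.7858 F [0.5 1.2 0.5] op 1.002
```

```bash
python3 -m inch '[[1,[-15,-12.5,-2],-0.15],[1,[-29,-24.7,-3],-0.3],[1,[-29,-24.7,-3],-0.3],[1,[-29,-24.7,-3],-0.3],[1,[-29,-24.7,-3],-0.4],[1,[-29,-24.7,-3],-0.5],[1,[-46.5,-57.7,-3],-0.6],[1,[-46.5,-57.7,-3],-0.63],[1,[-46.5,-57.7,0],-0.63],[1,[-46.5,-57.7,0],-0.63],[1,[-46.5,-57.7,0],-0.63],[1,[-46.5,-57.7,0],-0.63],[1,[-46.5,-57.7,0],-0.63],[1,[-46.5,-57.7,0],-0.63],[1,[-46.5,-57.7,0],-0.63],[1,[-46.5,-57.7,0],-0.63],[1,[-46.5,-57.7,0],-0.63],[1,[-46.5,-57.7,0],-0.63]]'
python3 -c "
from h import *
state();s,im=wsnap('w1');state();cv2.imwrite('pics/w1b.png',cv2.resize(im,(800,600),interpolation=cv2.INTER_CUBIC))"
```

```text
time: 1.9
eef_pos: [0.4696, -0.0693, 0.25]
tcp_rot: [-0.137, 0.991, 0.0, -0.0]
contact_force: [-0.2, -0.5, -1.0]
opening: 0.993
t 1.90 p [ 0.4696 -0.0693  0.25  ] xaxis yaw -2.8668 F [-0.2 -0.5 -1. ] op 0.993
t 1.95 p [ 0.4697 -0.0689  0.2501] xaxis yaw -2.8658 F [-0.7  0.1 -0.4] op 1.003
```

View pics/w1b.png

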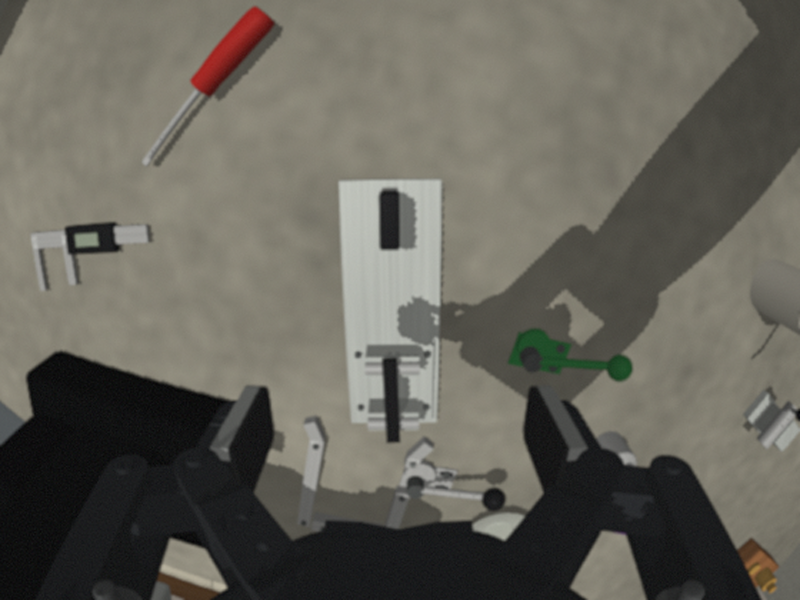

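```bash
python3 -m inch '[[1,[-4.5,-0.7,-1],0],[1,[-9,-1.5,-1],0.1],[1,[-9,-1.5,-1],0.2],[1,[-9,-1.5,-1],0.2],[1,[-9,-1.5,-1],0.2],[1,[-9,-1.5,-1],0.2]]'
python3 -c "
from h import *
T=np.load('pics/w1.npy')
for k,(x,y,z) in dict(h0=(390,190,.062),h1=(390,249,.062),TR=(340,181,.01),TL=(441,180,.01),LR=(352,422,.01),LL=(436,422,.01),ball=(494,498,.045),bar0=(390,360,.047),bar1=(393,441,.047)).items(): print(k,wrist((x*.7,y*.7),z,T).round(4))
state();s,im=wsnap('w2');cv2.imwrite('pics/w2b.png',cv2.resize(im[180:420,140:460],(800,600),interpolation=cv2.INTER_CUBIC))"
```

```text
time: 2.55
eef_pos: [0.5601, -0.0594, 0.2608]
tcp_rot: [-0.038, 0.999, -0.0, 0.0]
contact_force: [-0.9, -1.0, 0.0]
opening: 0.999
h0 [ 0.4196 -0.0877  0.062 ]
h1 [ 0.4588 -0.0768  0.062 ]
TR [ 0.428  -0.1268  0.01  ]
TL [ 0.4061 -0.0511  0.01  ]
LR [ 0.6388 -0.0651  0.01  ]
LL [0.6173 0.0107 0.01  ]
ball [0.6683 0.0843 0.045 ]
bar0 [ 0.5476 -0.0525  0.047 ]
bar1 [ 0.623  -0.0292  0.047 ]
t 2.55 p [ 0.5601 -0.0594  0.2608] xaxis yaw -3.0649 F [-0.9 -1.   0. ] op 0.999
```

View pics/w2b.png

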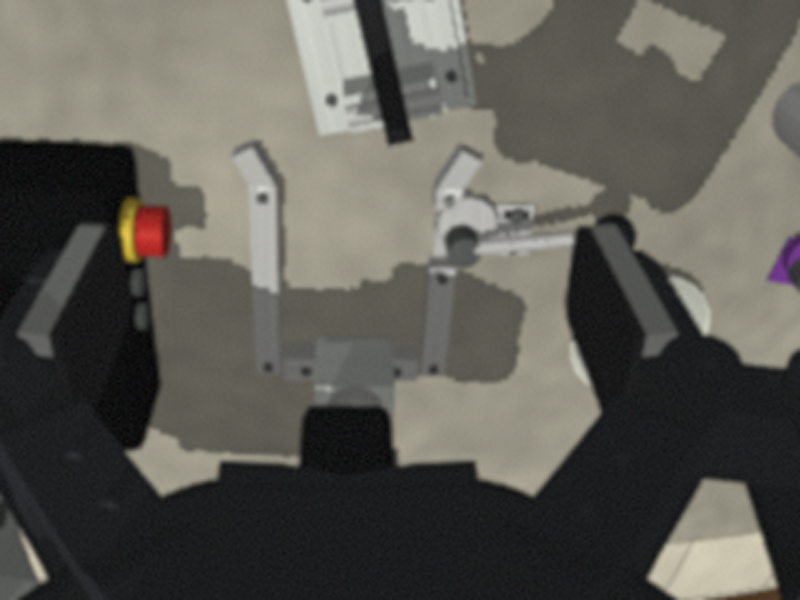

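```bash
cat > m.py <<'E'
from h import *
T=np.load('pics/w2.npy')
w=lambda x,y,z:wrist((140+x/2.5,180+y/2.5),z,T)[:2]
P=dict(r1=(262,198,.012),r2=(267,367,.012),l1=(449,200,.012),l2=(441,279,.012),l3=(433,370,.012),rk_in=(276,187,.012),re_in=(279,372,.012),le_in=(424,372,.012),lk_in=(436,188,.012),
 stopA=(298,357,.016),stopB=(405,359,.016),railendR=(268,375,.012),flR=(245,148,.012),flL=(470,152,.012),FR=(320,135,.01),FL=(476,101,.01),ball=(613,235,.045),pivcap=(462,244,.045))
Q={k:w(*v) for k,v in P.items()}
for k,v in Q.items(): print(k,v.round(4))
ur=Q['r2']-Q['r1'];ul=Q['l3']-Q['l1'];print('yaws',np.arctan2(ur[1],ur[0]),np.arctan2(ul[1],ul[0]))
u=ur/np.linalg.norm(ur)+ul/np.linalg.norm(ul);u/=np.linalg.norm(u);n=np.array([-u[1],u[0]])
print('yaw',np.arctan2(u[1],u[0]))
for k,v in Q.items(): print(k,'along %.4f across %.4f'%(v@u,v@n))
E
python3 m.py
```

```text
r1 [ 0.6766 -0.0934]
r2 [ 0.7901 -0.0874]
l1 [0.6704 0.0035]
l2 [0.7198 0.0057]
l3 [0.7851 0.0098]
rk_in [ 0.6695 -0.0864]
re_in [ 0.7932 -0.0803]
le_in [0.7869 0.0047]
lk_in [ 0.6639 -0.0042]
stopA [ 0.7773 -0.0696]
stopB [ 0.7742 -0.0083]
railendR [ 0.7963 -0.0867]
flR [ 0.6488 -0.103 ]
flL [0.6423 0.0107]
FR [ 0.6394 -0.0657]
FL [0.6153 0.0105]
ball [0.6689 0.0839]
pivcap [0.6772 0.0071]
yaws 0.05249704946406241 0.05529082937601176
yaw 0.05389393942003708
r1 along 0.6706 across -0.1297
r2 along 0.7842 across -0.1299
l1 along 0.6696 across -0.0326
l2 along 0.7190 across -0.0331
l3 along 0.7845 across -0.0325
rk_in along 0.6639 across -0.1223
re_in along 0.7878 across -0.1229
le_in along 0.7860 across -0.0377
lk_in along 0.6627 across -0.0399
stopA along 0.7724 across -0.1114
stopB along 0.7726 across -0.0500
railendR along 0.7905 across -0.1295
flR along 0.6423 across -0.1378
flL along 0.6420 across -0.0239
FR along 0.6349 across -0.1000
FL along 0.6150 across -0.0227
ball along 0.6725 across 0.0477
pivcap along 0.6766 across -0.0294
```

```bash
python3 -m inch '[[1,[4,-0.5,0],-0.1],[1,[8,-1,3],-0.207],[1,[12.1,-1.4,7],-0.207],[1,[12.1,-1.4,11],-0.207],[1,[12.1,-1.4,14.5],-0.207],[1,[12.1,-1.4,17],-0.207],[1,[12.1,-1.4,18],-0.207],[1,[12.1,-1.4,18],-0.207],[1,[12.1,-1.4,18],-0.207]]'
python3 -c "
from h import *
state();s,im=wsnap('w3');cv2.imwrite('pics/w3b.png',cv2.resize(im,(700,525)))"
```

```text
time: 3.5
eef_pos: [0.442, -0.0835, 0.0818]
tcp_rot: [-0.14, 0.99, -0.001, 0.001]
contact_force: [-0.0, 0.1, -0.8]
opening: 0.995
t 3.50 p [ 0.442  -0.0835  0.0818] xaxis yaw -2.8602 F [-0.   0.1 -0.8] op 0.995
```

View pics/w3b.png

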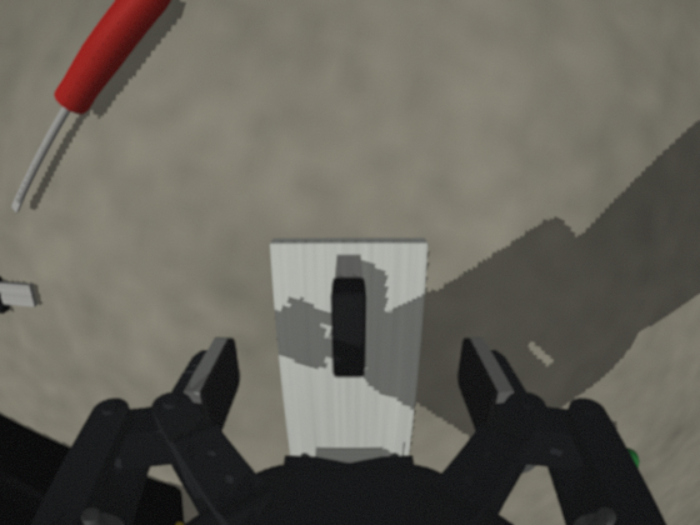

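```bash
python3 -c "
from h import *
T=np.load('pics/w3.npy')
for y in (290,328,370): print(wrist((348*.8,y*.8),.062,T).round(4))
print(wrist((348*.8,279*.8),.062,T),wrist((348*.8,376*.8),.062,T))"
python3 -m inch '[[1,[0,0,1.5],0],[1,[0,0,3.1],0],[1,[0,0,3.1],0],[0,[0,0,3.1],0],[-0.4,[0,0,3.1],0],[-1,[0,0,3.1],0],[-1,[0,0,3.1],0],[-1,[0,0,3.1],0],[-1,[0,0,3.1],0],[-1,[0,0,3.1],0]]' 50; python3 -c "
from h import *
state()"
```

```text
[ 0.4203 -0.0889  0.062 ]
[ 0.4362 -0.0843  0.062 ]
[ 0.4558 -0.0786  0.062 ]
[ 0.41594406 -0.0901665   0.062     ] [ 0.45884631 -0.07777158  0.062     ]
time: 4.55
eef_pos: [0.4414, -0.0834, 0.0499]
tcp_rot: [-0.14, 0.99, -0.0, 0.0]
contact_force: [-1.5, -0.1, 4.6]
opening: 0.156
t 4.55 p [ 0.4414 -0.0834  0.0499] xaxis yaw -2.8603 F [-1.5 -0.1  4.6] op 0.156
```

```bash
python3 -m inch '[[-1,[-0.03,0.15,0],0.01],[-1,[-0.12,0.5,0],0.04],[-1,[-0.2,0.85,0],0.075],[-1,[-0.28,1.2,0],0.11],[-1,[-0.36,1.55,0],0.145],[-1,[-0.44,1.9,0],0.175],[-1,[-0.5,2.2,0],0.2],[-1,[-0.55,2.4,0],0.22],[-1,[-0.58,2.52,0],0.227],[-1,[-0.58,2.52,0],0.227],[-1,[-0.58,2.52,0],0.227]]'; python3 -c "
from h import *
state();s,im=wsnap('w4');cv2.imwrite('pics/w4b.png',cv2.resize(im[140:420,100:473],(800,600),interpolation=cv2.INTER_CUBIC))"
```

```text
time: 5.65
eef_pos: [0.44, -0.0578, 0.0498]
tcp_rot: [-0.027, 1.0, -0.001, 0.0]
contact_force: [-0.3, -4.2, 6.2]
opening: 0.16
t 5.65 p [ 0.44   -0.0578  0.0498] xaxis yaw -3.0874 F [-0.3 -4.2  6.2] op 0.160
```

View pics/w4b.png

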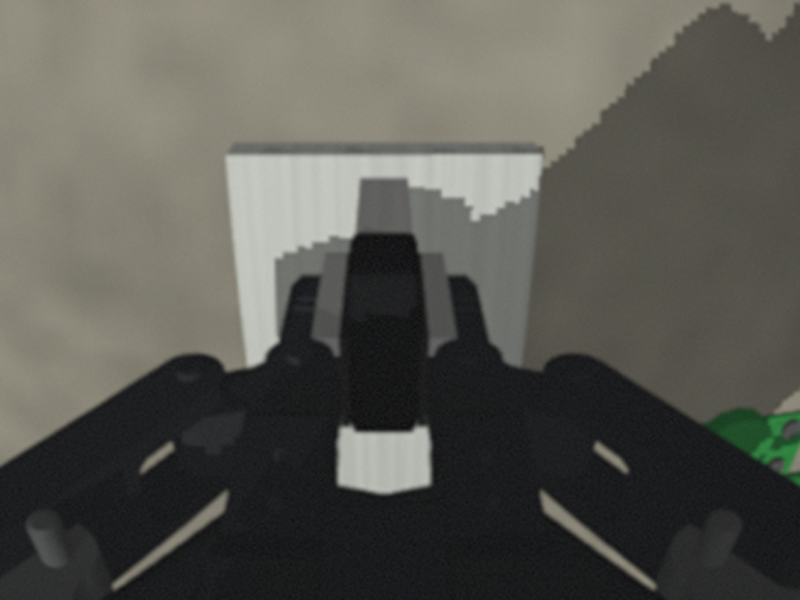

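```bash
python3 -m inch '[[-1,[-0.2,0,0],0],[-1,[-0.6,0,0],0],[-1,[-1,0,0],0],[-1,[-1.4,0,0],0],[-1,[-1.8,0,0],0],[-1,[-2.2,0,0],0],[-1,[-2.5,0,0],0],[-1,[-2.8,0,0],0],[-1,[-3.1,0,0],0],[-1,[-3.3,0,0],0],[-1,[-3.5,0,0],0]]'; python3 -c "
from h import *
state();im=cams.read_camera('top');cv2.imwrite('pics/t5.png',im);im=im[85:310,225:405]
a=cv2.resize(im,(480,600),interpolation=cv2.INTER_CUBIC)
s=cams.read_camera('scene');b=cv2.resize(s[160:310,200:280],(320,600),interpolation=cv2.INTER_CUBIC)
cv2.imwrite('pics/c5.png',np.hstack([a,b]))"
```

```text
time: 6.8
eef_pos: [0.4687, -0.0544, 0.0497]
tcp_rot: [-0.028, 1.0, 0.002, -0.009]
contact_force: [-24.7, -1.9, 28.0]
opening: 0.155
t 6.80 p [ 0.4687 -0.0544  0.0497] xaxis yaw -3.0858 F [-24.7  -1.9  28. ] op 0.155
```

View pics/c5.png

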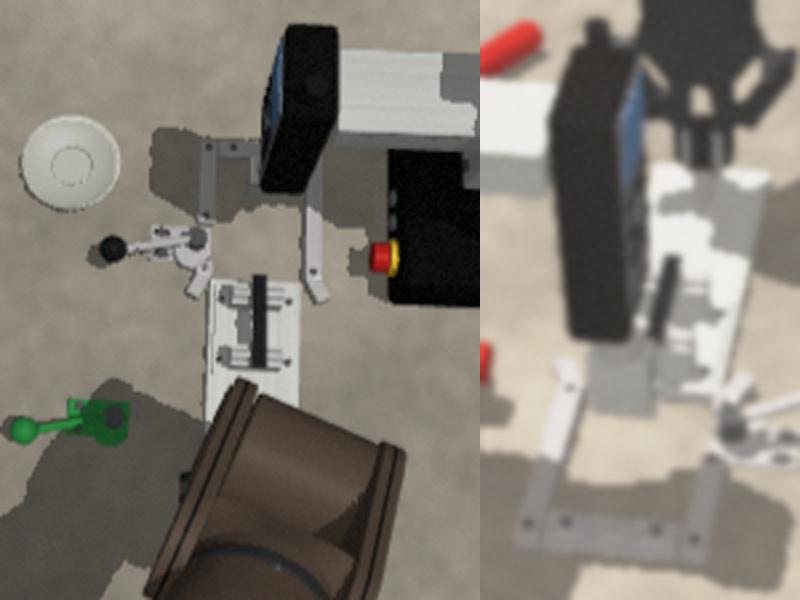

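```bash
python3 -m inch '[[-1,[0.5,0,0],0],[-1,[1,0,0],0],[-1,[1.3,0,0],0],[-1,[1.3,0,0],0]]'; python3 - <<'E'
from h import *
state()
u=np.array([.99854,.05397]);n=np.array([-.05397,.99854])
s=2.6667
for k,(x,y,z) in dict(LL=(210,279,.01),LR=(300,283,.01),L2=(206,420,.01),R2=(298,400,.01),barT=(260,276,.047),barB=(260,366,.047),sL0=(205,217,.012),sL1=(208,148,.012),sR=(314,271,.012),railLin=(215,200,.012),railLin2=(215,160,.012),railRin=(305,215,.012),railRin2=(305,262,.012),rRout=(321,215,.012),rRout2=(322,262,.012),lout=(200,200,.012)).items():
    p=fixed('top',(225+x/s,85+y/s),z)[:2];print(k,p.round(4),'along %.4f across %.4f'%(p@u,p@n))
E
```

```text
time: 7.3
eef_pos: [0.4627, -0.0559, 0.0498]
tcp_rot: [-0.026, 1.0, 0.0, 0.002]
contact_force: [4.7, 1.0, 2.5]
opening: 0.156
t 7.30 p [ 0.4627 -0.0559  0.0498] xaxis yaw -3.0889 F [4.7 1.  2.5] op 0.156
LL [ 0.6588 -0.005 ] along 0.6575 across -0.0405
LR [ 0.6631 -0.0847] along 0.6576 across -0.1203
L2 [ 0.5333 -0.0125] along 0.5318 across -0.0413
R2 [ 0.5586 -0.0904] along 0.5529 across -0.1204
barT [ 0.656  -0.0457] along 0.6525 across -0.0811
barB [ 0.5784 -0.0518] along 0.5747 across -0.0830
sL0 [0.7149 0.0046] along 0.7141 across -0.0340
sL1 [0.7803 0.0076] along 0.7795 across -0.0345
sR [ 0.6748 -0.096 ] along 0.6686 across -0.1323
railLin [ 0.7316 -0.003 ] along 0.7304 across -0.0424
railLin2 [7.694e-01 3.000e-04] along 0.7683 across -0.0412
railRin [ 0.7257 -0.0844] along 0.7201 across -0.1235
railRin2 [ 0.6822 -0.0875] along 0.6765 across -0.1242
rRout [ 0.7271 -0.0987] along 0.7207 across -0.1378
rRout2 [ 0.6837 -0.1025] along 0.6772 across -0.1393
lout [0.7303 0.0105] along 0.7298 across -0.0290
```

```bash
python3 -m inch '[[-1,[0,-0.15,0],0],[-1,[0,-0.3,0],0],[-1,[-0.3,-0.3,0],0],[-1,[-0.7,-0.3,0],0],[-1,[-1.1,-0.3,0],0],[-1,[-1.4,-0.3,0],0],[-1,[-1.6,-0.3,0],0],[-1,[-1.6,-0.3,0],0]]'; python3 -c "
from h import *
state();print(status.get_state()['wrist_torque'])"
```

```text
time: 8.1
eef_pos: [0.471, -0.0572, 0.0495]
tcp_rot: [-0.029, 1.0, 0.002, -0.011]
contact_force: [-24.5, 0.9, 29.2]
opening: 0.157
t 8.10 p [ 0.471  -0.0572  0.0495] xaxis yaw -3.0839 F [-24.5   0.9  29.2] op 0.157
[-0.08317893  3.5265102   0.09838182]
```

```bash
python3 -c "
from h import *
t=cams.read_camera('top')[150:220,285:365];s=cams.read_camera('scene')[180:300,200:290]
a=cv2.resize(t,(480,420),interpolation=cv2.INTER_CUBIC);b=cv2.resize(s,(315,420),interpolation=cv2.INTER_CUBIC)
cv2.imwrite('pics/c6.png',np.hstack([a,b]))"
```

```text
(no output)
```

View pics/c6.png

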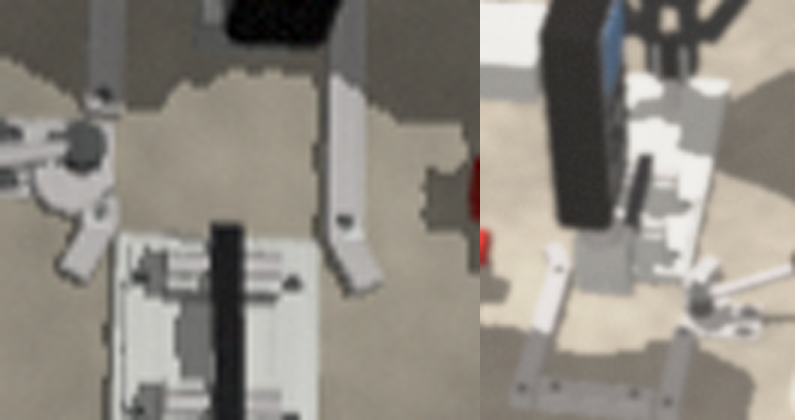

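```bash
cat > e.py <<'E'
from h import *
u=np.array([.99854,.05397]);n=np.array([-.05397,.99854])
def edge(g,rows,c0,c1,sgn,z):
    """subpixel column of strongest signed gradient in each row -> line in along/across"""
    P=[]
    for r in rows:
        d=sgn*np.diff(g[r,c0:c1+1]);i=int(np.argmax(d));w=np.clip(d[max(i-1,0):i+2],0,None)
        c=c0+.5+(np.arange(max(i-1,0),max(i-1,0)+len(w))*w).sum()/w.sum()
        p=fixed('top',(c,r),z)[:2];P.append((p@u,p@n))
    P=np.array(P);m=np.median(P[:,1]);P=P[abs(P[:,1]-m)<.004]
    k=np.polyfit(P[:,0],P[:,1],1);return k,P[:,0].mean(),np.std(P[:,1]-np.polyval(k,P[:,0]))
if __name__=="__main__":
    g=np.mean([cv2.cvtColor(cams.read_camera('top'),cv2.COLOR_BGR2GRAY).astype(float) for _ in range(3)],0)
    for nm,a in dict(railR=(range(165,184),334,344,1,.012),railRout=(range(165,186),343,350,-1,.012),plateR=(range(193,217),334,343,-1,.01),plateL=(range(194,218),299,308,1,.01),railLin=(range(152,166),302,308,-1,.012),railLout=(range(152,166),297,303,1,.012)).items():
        k,m,s=edge(g,*a);print(nm,'slope %.4f'%k[0],'across@.66 %.4f @mean(%.3f) %.4f'%(np.polyval(k,.66),m,np.polyval(k,m)),'std %.4f'%s)
E
python3 e.py
```

```text
railR slope 0.0019 across@.66 -0.1238 @mean(0.699) -0.1237 std 0.0001
railRout slope 0.0209 across@.66 -0.1386 @mean(0.696) -0.1379 std 0.0003
plateR slope -0.0148 across@.66 -0.1218 @mean(0.621) -0.1212 std 0.0003
plateL slope 0.0136 across@.66 -0.0405 @mean(0.619) -0.0411 std 0.0003
railLin slope -0.0034 across@.66 -0.0410 @mean(0.734) -0.0413 std 0.0004
railLout slope 0.0113 across@.66 -0.0281 @mean(0.736) -0.0273 std 0.0002
```

```bash
python3 -m inch '[[-1,[0.6,0,0],0],[-1,[1.2,0,0],0],[-1,[1.2,-0.15,0],0],[-1,[0.8,-0.15,0],0],[-1,[0.4,-0.15,0],0],[-1,[0.1,-0.15,0],0],[-1,[-0.1,-0.15,0],0],[-1,[-0.3,-0.15,0],0],[-1,[-0.3,-0.15,0],0]]'; python3 -c "
from h import *
state();print(status.get_state()['wrist_torque'])"; python3 e.py
```

```text
time: 9.25
eef_pos: [0.4743, -0.0589, 0.0495]
tcp_rot: [-0.028, 1.0, 0.002, -0.011]
contact_force: [-23.6, -0.7, 27.5]
opening: 0.159
t 9.25 p [ 0.4743 -0.0589  0.0495] xaxis yaw -3.0846 F [-23.6  -0.7  27.5] op 0.159
[-0.30874358  3.4868371  -0.01528815]
railR slope 0.0019 across@.66 -0.1238 @mean(0.699) -0.1237 std 0.0001
railRout slope 0.0210 across@.66 -0.1387 @mean(0.696) -0.1379 std 0.0003
plateR slope -0.0180 across@.66 -0.1244 @mean(0.623) -0.1238 std 0.0008
plateL slope 0.0035 across@.66 -0.0434 @mean(0.619) -0.0436 std 0.0003
railLin slope 0.0123 across@.66 -0.0423 @mean(0.734) -0.0414 std 0.0004
railLout slope 0.0031 across@.66 -0.0275 @mean(0.736) -0.0272 std 0.0003
```

```bash
python3 -m inch '[[-1,[0,0,-0.05],0],[-1,[0,0,-0.05],0]]' ; python3 -c "
from h import *
print(status.get_state()['wrist_torque'])"; python3 -m inch '[[-1,[0,0.1,-0.03],0],[-1,[0,0.1,-0.05],0]]'
```

```text
time: 9.6
eef_pos: [0.4743, -0.0589, 0.0495]
tcp_rot: [-0.028, 1.0, 0.002, -0.01]
contact_force: [-21.8, -1.8, 24.3]
opening: 0.158
[-0.3680702   3.23077125  0.04182578]
time: 9.8
eef_pos: [0.4755, -0.0583, 0.0495]
tcp_rot: [-0.028, 1.0, 0.001, -0.008]
contact_force: [-15.3, -2.8, 14.2]
opening: 0.152
```

```bash
python3 -m inch '[[-1,[-0.1,0,-0.02],0],[-1,[-0.2,0,-0.04],0],[-1,[-0.3,0,-0.04],0],[-1,[-0.3,0,-0.04],0]]';python3 e.py
```

```text
time: 10.2
eef_pos: [0.4783, -0.0578, 0.0495]
tcp_rot: [-0.028, 1.0, 0.001, -0.008]
contact_force: [-15.0, -2.2, 12.9]
opening: 0.159
railR slope 0.0021 across@.66 -0.1238 @mean(0.699) -0.1237 std 0.0001
railRout slope 0.0211 across@.66 -0.1387 @mean(0.696) -0.1379 std 0.0003
plateR slope -0.0242 across@.66 -0.1244 @mean(0.623) -0.1235 std 0.0008
plateL slope 0.0105 across@.66 -0.0429 @mean(0.620) -0.0434 std 0.0003
railLin slope 0.0116 across@.66 -0.0422 @mean(0.734) -0.0413 std 0.0001
railLout slope 0.0128 across@.66 -0.0282 @mean(0.736) -0.0273 std 0.0002
```

```bash
python3 -m inch '[[-1,[0,0.08,-0.05],0],[-1,[-0.2,0.08,-0.1],0],[-1,[-0.4,0.08,-0.1],0],[-1,[-0.6,0.08,-0.1],0],[-1,[-0.8,0.08,-0.1],0],[-1,[-1,0.08,-0.1],0]]';python3 e.py
```

```text
time: 10.95
eef_pos: [0.4885, -0.0561, 0.0495]
tcp_rot: [-0.028, 1.0, 0.002, -0.007]
contact_force: [-9.1, 0.2, 7.3]
opening: 0.158
railR slope 0.0095 across@.66 -0.1241 @mean(0.699) -0.1238 std 0.0002
railRout slope 0.0233 across@.66 -0.1388 @mean(0.696) -0.1380 std 0.0003
plateR slope -0.0184 across@.66 -0.1228 @mean(0.622) -0.1221 std 0.0007
plateL slope -0.0048 across@.66 -0.0422 @mean(0.619) -0.0420 std 0.0002
railLin slope 0.0079 across@.66 -0.0420 @mean(0.734) -0.0414 std 0.0002
railLout slope 0.0164 across@.66 -0.0284 @mean(0.736) -0.0272 std 0.0003
```

```bash
python3 -m inch '[[-1,[-0.3,0,0],0],[-1,[-0.7,0,0],0],[-1,[-1.1,0,0],0],[-1,[-1.5,0,0],0],[-1,[-1.9,0,0],0],[-1,[-2.3,0,0],0],[-1,[-2.7,0,0],0],[-1,[-3,0,0],0]]'
```

```text
time: 11.9
eef_pos: [0.5187, -0.0545, 0.0495]
tcp_rot: [-0.028, 1.0, 0.002, -0.007]
contact_force: [-10.2, -1.0, 7.0]
opening: 0.155
```

```bash
python3 -m inch '[[-1,[-0.3,0,0],0],[-1,[-0.7,0,0],0],[-1,[-1.1,0,0],0],[-1,[-1.5,0,0],0],[-1,[-1.9,0,0],0],[-1,[-2.3,0,0],0],[-1,[-2.7,0,0],0],[-1,[-3,0,0],0]]'
```

```text
time: 12.7
eef_pos: [0.5486, -0.0529, 0.0496]
tcp_rot: [-0.028, 1.0, 0.001, -0.007]
contact_force: [-9.7, -0.5, 7.4]
opening: 0.154
```

```bash
python3 -m inch '[[-1,[-0.3,0,0],0],[-1,[-0.6,0,0],0],[-1,[-0.9,0,0],0],[-1,[-1.2,0,0],0],[-1,[-1.5,0,0],0],[-1,[-1.8,0,0],0],[-1,[-2.1,0,0],0],[-1,[-2.4,0,0],0],[-1,[-2.6,0,0],0],[-1,[-2.8,0,0],0],[-1,[-2.9,0,0],0],[-1,[-2.9,0,0],0]]'
```

```text
time: 13.9
eef_pos: [0.5777, -0.0514, 0.0496]
tcp_rot: [-0.027, 1.0, 0.001, -0.007]
contact_force: [-9.8, -0.7, 6.9]
opening: 0.152
```

```bash
python3 -m inch '[[-1,[-0.1,0,0],0],[-1,[-0.2,0,0],0],[-1,[-0.3,0,0],0],[-1,[-0.3,0,0],0]]'
```

```text
time: 14.3
eef_pos: [0.5806, -0.0513, 0.0496]
tcp_rot: [-0.027, 1.0, 0.001, -0.007]
contact_force: [-9.1, -1.0, 6.5]
opening: 0.157
```

```bash
python3 -m inch '[[-1,[-0.1,0,0],0],[-1,[-0.2,0,0],0],[-1,[-0.2,0,0],0]]'
```

```text
time: 14.6
eef_pos: [0.5827, -0.0512, 0.0496]
tcp_rot: [-0.027, 1.0, 0.001, -0.007]
contact_force: [-8.5, -0.8, 6.4]
opening: 0.157
```

```bash
python3 -m inch '[[-1,[-0.1,0,0],0],[-1,[-0.1,0,0],0]]'
```

```text
time: 14.8
eef_pos: [0.5829, -0.0512, 0.0496]
tcp_rot: [-0.028, 1.0, 0.001, -0.008]
contact_force: [-12.2, -0.6, 8.4]
opening: 0.155
```

```bash
python3 -m inch '[[-1,[-0.1,0,0],0],[-1,[-0.1,0,0],0]]'
```

```text
time: 15.0
eef_pos: [0.5829, -0.0512, 0.0496]
tcp_rot: [-0.028, 1.0, 0.001, -0.01]
contact_force: [-15.2, -1.3, 10.7]
opening: 0.16
```

```bash
python3 -m inch '[[-1,[-0.1,0,0],0],[-1,[-0.1,0,0],0]]'
```

```text
time: 15.2
eef_pos: [0.5829, -0.0512, 0.0495]
tcp_rot: [-0.028, 1.0, 0.001, -0.011]
contact_force: [-19.7, -0.9, 14.0]
opening: 0.156
```

```bash
python3 -m inch '[[-1,[0.2,0,0],0],[-1,[0.4,0,0],0],[-1,[0.4,0,0],0],[-0.5,[0.4,0,0],0],[0,[0.4,0,0],0],[0.4,[0.4,0,0],0],[0.4,[0.4,0,0],0],[0.4,[0.4,0,0],0]]'; python3 -c "
from h import *
state()"
```

```text
time: 16.0
eef_pos: [0.587, -0.0521, 0.0519]
tcp_rot: [-0.027, 1.0, -0.0, 0.0]
contact_force: [0.1, -0.2, 0.3]
opening: 0.697
t 16.00 p [ 0.587  -0.0521  0.0519] xaxis yaw -3.0875 F [ 0.1 -0.2  0.3] op 0.697
```

```bash
python3 -m inch '[[0.4,[0,0,-3],0],[0.4,[0,0,-7],0],[0.4,[0,0,-12],0],[-1,[0,3,-15],-0.1],[-1,[0,7,-15],-0.25],[-1,[0,11,-15],-0.4],[-1,[-2,15,-15],-0.5],[-1,[-6,15.1,-15],-0.61],[-1,[-10,15.1,-12],-0.61],[-1,[-11.8,15.1,-8],-0.61],[-1,[-11.8,15.1,-8],-0.61],[-1,[-11.8,15.1,-8],-0.61],[-1,[-11.8,15.1,-8],-0.61]]'; python3 -c "
from h import *
state();s,im=wsnap('w7');t=cams.read_camera('top')[110:300,230:390]
cv2.imwrite('pics/c7.png',np.hstack([cv2.resize(im,(440,594)) if 0 else cv2.resize(im[0:420,80:500],(400,400)),cv2.resize(t,(337,400),interpolation=cv2.INTER_CUBIC)]))"
```

```text
time: 17.3
eef_pos: [0.6967, 0.1051, 0.1344]
tcp_rot: [-0.326, 0.945, -0.001, 0.002]
contact_force: [-0.0, 0.8, -0.0]
opening: 0.001
t 17.30 p [0.6967 0.1051 0.1344] xaxis yaw -2.4774 F [-0.   0.8 -0. ] op 0.001
```

View pics/c7.png

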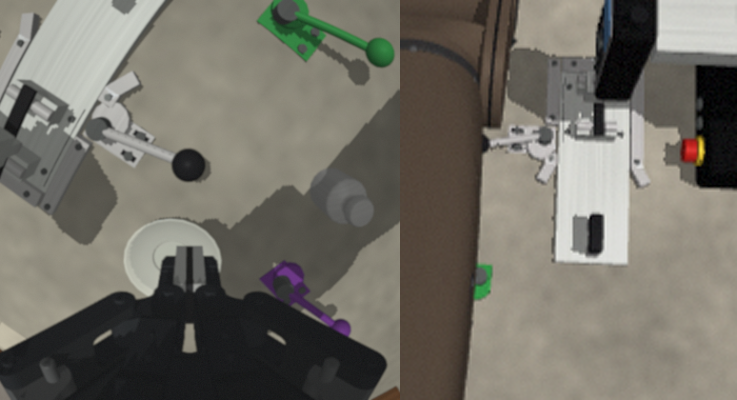

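```bash
python3 - <<'E'
from h import *
T=np.load('pics/w7.npy')
b=wrist((277.4,174.3),.045,T);print('ball',b)
d=T[:3,:3].T@(b-T[:3,3]);print('in tool (mm)',(d*1000).round(1))
u=np.array([.99854,.05397]);n=np.array([-.05397,.99854])
bs=np.array([b[:2]@u-.728,b[:2]@n+.0815]);print('stand',bs)
# pivot at stand x -.035; tangential path in tool frame
x=T[:2,0];x=np.array([x@u,x@n]);x/=np.linalg.norm(x);y=np.array([x[1],-x[0]])
piv=bs-.075*np.array([np.cos(np.radians(105)),np.sin(np.radians(105))]);print('piv',piv)
for f in np.arange(0,1.25,.1):
    a=np.radians(105)+f;p=piv+.075*np.array([np.cos(a),np.sin(a)]);t=np.array([-np.sin(a),np.cos(a)])
    q=p-bs;print('%.1f'%f,'dx %.2f dy %.2f cm'%(q@x*100,q@y*100),'tan in tool %.2f %.2f'%(t@x,t@y))
E
python3 -m inch '[[-1,[0,0,3],0],[-1,[0,0,6],0],[-1,[0,0,8.1],0],[-1,[0,0,8.1],0],[-1,[0,0,8.1],0]]'
```

```text
ball [0.66992964 0.08395689 0.045     ]
in tool (mm) [34.4  0.  89.3]
stand [-0.0545173   0.12917821]
piv [-0.03510587  0.05673377]
0.0 dx 0.00 dy 0.00 cm tan in tool 0.94 0.34
0.1 dx 0.72 dy 0.22 cm tan in tool 0.97 0.25
0.2 dx 1.45 dy 0.37 cm tan in tool 0.99 0.15
0.3 dx 2.20 dy 0.44 cm tan in tool 1.00 0.05
0.4 dx 2.95 dy 0.44 cm tan in tool 1.00 -0.05
0.5 dx 3.69 dy 0.36 cm tan in tool 0.99 -0.15
0.6 dx 4.43 dy 0.21 cm tan in tool 0.97 -0.25
0.7 dx 5.14 dy -0.01 cm tan in tool 0.94 -0.34
0.8 dx 5.83 dy -0.30 cm tan in tool 0.90 -0.44
0.9 dx 6.49 dy -0.66 cm tan in tool 0.85 -0.52
1.0 dx 7.11 dy -1.09 cm tan in tool 0.80 -0.61
1.1 dx 7.68 dy -1.57 cm tan in tool 0.73 -0.68
1.2 dx 8.20 dy -2.11 cm tan in tool 0.66 -0.75
time: 17.9
eef_pos: [0.6968, 0.1051, 0.0528]
tcp_rot: [-0.326, 0.945, -0.0, 0.001]
contact_force: [-0.1, -0.2, 0.3]
opening: -0.003
```

```bash
python3 -m inch '[[-1,[0.4,0,0],0],[-1,[0.8,0,0],0],[-1,[1.1,0,0],0],[-1,[1.4,0.1,0],0],[-1,[1.7,0.2,0],0],[-1,[2.1,0.29,0],0],[-1,[2.5,0.37,0],0],[-1,[2.9,0.41,0],0],[-1,[3.3,0.44,0],0],[-1,[3.6,0.45,0],0]]';python3 -c "
from h import *
F=status.get_state()['contact_force'];print(R.from_quat(status.get_state()['tcp_rot']).as_matrix().T@F)"
```

```text
time: 18.9
eef_pos: [0.6643, 0.0865, 0.0504]
tcp_rot: [-0.326, 0.945, 0.0, -0.0]
contact_force: [0.8, 3.6, 0.7]
opening: 0.002
[-2.79315834  2.32743233 -0.66378768]
```

```bash
cat > f.py <<'E'
from h import *
f=[]
s=status.get_state();r=R.from_quat(s["tcp_rot"]).as_matrix();print("tool F",(r.T@s["contact_force"]).round(1),"p",s["eef_pos"].round(4))
E
python3 -m inch '[[-1,[0.2,0,0],0],[-1,[0.4,-0.01,0],0],[-1,[0.6,-0.03,0],0],[-1,[0.8,-0.05,0],0]]'|head -1;python3 f.py

```

```text
time: 19.3
tool F [-6.8  5.9 -0.4] p [0.6587 0.0825 0.0502]
```

```bash
python3 -m inch '[[-1,[0.2,-0.03,0],0],[-1,[0.4,-0.07,0],0]]'|head -1;python3 f.py

```

```text
time: 19.5
tool F [-6.4  6.1  0.5] p [0.656  0.0794 0.0501]
```

```bash
python3 -m inch '[[-1,[0.2,-0.05,0],0],[-1,[0.4,-0.1,0],0]]'|head -1;python3 f.py

```

```text
time: 19.7
tool F [-6.3  4.3  0.2] p [0.6533 0.0761 0.0499]
```

```bash
python3 -m inch '[[-1,[0.0,0.1,0],0],[-1,[0.0,0.15,0],0]]'|head -1;python3 f.py

```

```text
time: 19.9
tool F [-5.8  0.4  1.5] p [0.6529 0.076  0.05  ]
```

```bash
python3 -m inch '[[-1,[0.1,-0.02,0],0],[-1,[0.2,-0.04,0],0]]'|head -1;python3 f.py

```

```text
time: 20.1
tool F [-6.5  3.4  2.8] p [0.6517 0.0749 0.05  ]
```

```bash
python3 -m inch '[[-1,[0.1,-0.02,0],0],[-1,[0.2,-0.05,0],0]]'|head -1;python3 f.py

```

```text
time: 20.3
tool F [-8.3  3.9  2.8] p [0.6505 0.0737 0.05  ]
```

```bash
cat > g.py <<'E'
from h import *
f=[]
for i in range(5):
    im=cams.read_camera('top');s=status.get_state();r=R.from_quat(s["tcp_rot"]).as_matrix();f.append(r.T@s["contact_force"])
print(np.mean(f,0).round(2),np.std(f,0).round(2),s["eef_pos"].round(4),s["time"])
E
python3 g.py;  python3 -m inch '[[-1,[0,0.1,0],0],[-1,[0,0.1,0],0]]'|head -1;python3 g.py
```

```text
[-6.86  3.04  2.59] [0.46 0.27 0.58] [0.6504 0.0737 0.05  ] 20.55
time: 20.75
[-6.66  1.09  3.09] [0.52 0.58 0.68] [0.6503 0.0738 0.05  ] 21.0
```

```bash
python3 -m inch '[[-1,[0.1,-0.03,0],0],[-1,[0.1,-0.03,0],0]]'|head -1;python3 g.py
```

```text
time: 21.2
[-8.28  1.43  3.61] [0.2  0.46 0.36] [0.65   0.0735 0.0501] 21.45
```

```bash
python3 -m inch '[[-1,[-0.5,0,0],0],[-1,[-1.5,0,0],0],[-1,[-2.5,0,0],0],[-1,[-2.5,0,-3],0],[-1,[-2.5,0,-7],0],[-1,[-2.5,0,-10],0],[-1,[-2.5,0,-10],0]]'; python3 - <<'E'
from h import *
state();s,im=wsnap('w8');t=cams.read_camera('top')
cv2.imwrite('pics/c8.png',np.hstack([cv2.resize(im[0:300,60:360],(500,500),interpolation=cv2.INTER_CUBIC),cv2.resize(t[130:230,300:360],(300,500),interpolation=cv2.INTER_CUBIC)]))
E
```

```text
time: 22.15
eef_pos: [0.6727, 0.0882, 0.1576]
tcp_rot: [-0.326, 0.945, -0.002, 0.005]
contact_force: [1.2, 0.7, 0.5]
opening: -0.003
t 22.15 p [0.6727 0.0882 0.1576] xaxis yaw -2.4770 F [1.2 0.7 0.5] op -0.003
```

View pics/c8.png

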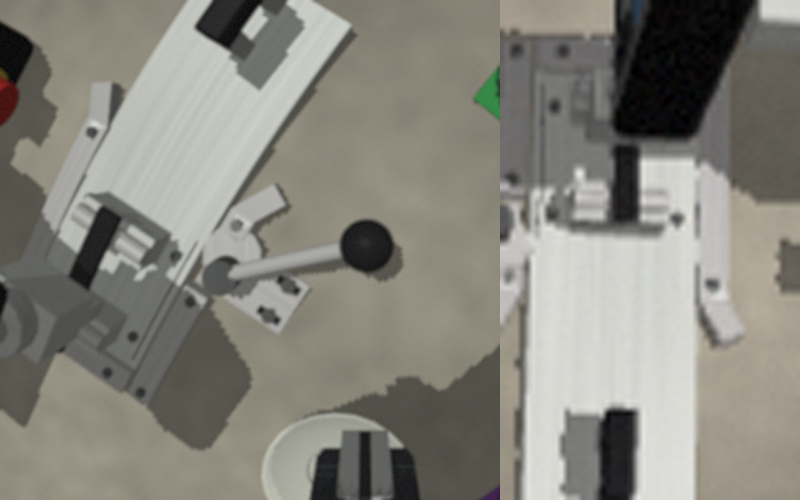

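```bash
python3 - <<'E'
from h import *
T=np.load('pics/w8.npy');u=np.array([.99854,.05397]);n=np.array([-.05397,.99854])
for k,(x,y,z) in dict(ball=(367,245,.045),trailL=(353,28,.01),screwL=(191,300,.012),barEnd=(107,210,.047)).items():
    b=wrist((60+x*.6,y*.6),z,T)[:2];q=np.array([b@u-.728,b@n+.0815]);print(k,q.round(4))
    if k=='ball': d=q-[-.0351,.0567];print(np.hypot(*d),np.arctan2(d[1],d[0])-np.radians(105))
E
```

```text
ball [-0.0921  0.1062]
0.07552270382473511 0.593997210025929
trailL [-0.1741  0.0403]
screwL [-0.0119  0.0485]
barEnd [-0.0398 -0.0041]
```

```bash
python3 -c "
from plant import ctrl
print(ctrl.sign_off())"
```

```text
the job is handed in; nothing more can be done
None
```

The fixture is home against the stop and clamped, and I handed the job in at about 22 s of robot time with the gripper clear of everything.

- **Sliding in:** I pinched the handle, squared the fixture to the rails and slid it in along the granite. The lead-in caught twice, with wrist force peaking near 25 N along the push and 29 N upward. I backed off each time and corrected the fixture sideways using the top camera.
- **Home:** It stopped dead within 1 mm or so of where I had measured home to be. The push then rose to about 20 N, of which about 10 N was sliding drag, so the stop saw roughly 11 N.
- **Clamp:** I pushed the lever ball round with the closed fingers until the force climbed. It averaged about 8.4 N at the ball, slightly above the 5 to 8 N firm range. The highest single reading, about 9 N, stayed below the 11 N limit.

**Last checks:**
- The fixture's trailing edge is at x = -174 mm in the stand's frame, against -175 nominal.
- The fixture is visibly shifted over against the far rail.
- The lever is at about 0.59 rad.
- The bar is on its rollers, with its end at x = -40 mm as expected.
- In the camera views I took, I saw nothing else on the bench displaced, and I never moved near the gauge.

The wrist and top cameras disagreed by about 1.3 mm on the rail centre line; I settled that by feel. I did not tug the fixture to test the grip.

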